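# Find the loaded canister and stand it in the holder

### The job

One of the three identical aluminium canisters has a steel weight sealed inside and the other two are empty: find out by lifting which one is the heavy one, and stand it upright in the round grey holder, setting it down and not dropping it. Leave the two empty canisters standing upright on the worktop, away from the holder.

Things in the scene. Friction and masses are not known exactly. Their poses are not given: they have to be found in the camera images.
- canister_a: one of three identical closed aluminium canisters, an upright cylinder 46 mm in diameter and 75 mm tall with a flat, finely ribbed lid that does not open; origin at the centre of its underside, z up. It weighs either about 0.12 kg (empty) or 0.53 to 0.65 kg (with the steel weight in it): all three look the same, and any of them may be the loaded one. The contents have about 1.5 mm of play. Grip it on its side wall, at about 50 mm above its underside.
- canister_b: one of three identical closed aluminium canisters, an upright cylinder 46 mm in diameter and 75 mm tall with a flat, finely ribbed lid that does not open; origin at the centre of its underside, z up. It weighs either about 0.12 kg (empty) or 0.53 to 0.65 kg (with the steel weight in it): all three look the same, and any of them may be the loaded one. The contents have about 1.5 mm of play. Grip it on its side wall, at about 50 mm above its underside.
- canister_c: one of three identical closed aluminium canisters, an upright cylinder 46 mm in diameter and 75 mm tall with a flat, finely ribbed lid that does not open; origin at the centre of its underside, z up. It weighs either about 0.12 kg (empty) or 0.53 to 0.65 kg (with the steel weight in it): all three look the same, and any of them may be the loaded one. The contents have about 1.5 mm of play. Grip it on its side wall, at about 50 mm above its underside.
- holder: round grey holder fixed to the worktop: open cup, 76 mm across outside, 66 mm inside, rim 18 mm and inner floor 4 mm above the worktop, on a flange 98 mm across, 3 mm thick; origin at its centre at worktop level, z up. All lies right of a tall fixed frame, 0.28 to 0.6 m ahead of the base, from y = -0.13 to 0.3 m: swing past it with the arm folded in.
Mind the look-alikes: they are no part of the job. What is shaped like the holder but brown is not meant. What is shaped like the canister_c but turquoise is not meant.

How it is judged:
On the way:
1. a canister is lifted clear of the worktop (height (world z) of any of canister_a, canister_b, canister_c above 0.025 m), for 0.2 s.
At the end, for the whole second after the job is handed in: The loaded canister rests in the holder with its weight on the floor, centre within 15 mm of the holder's, upright within 10 degrees; the two empty ones stand upright (10 degrees) on the worktop, centres over 60 mm from the holder's; all at rest (((horizontal distance between canister_a and holder below 0.015 m and height (world z) of canister_a between 0.001 and 0.01 m and contact force between canister_a and holder above 3 N and linear speed of each of canister_a, canister_b, canister_c below 0.02 m/s and angle between each of canister_a, canister_b, canister_c's own z axis and vertical below 0.17 rad and horizontal distance between each of canister_b, canister_c and holder above 0.06 m and height (world z) of canister_b between -0.006 and 0.006 m and height (world z) of canister_c between -0.006 and 0.006 m) or (horizontal distance between each of canister_a, canister_c and holder above 0.06 m and height (world z) of canister_a between -0.006 and 0.006 m and linear speed of each of canister_a, canister_b, canister_c below 0.02 m/s and angle between each of canister_a, canister_b, canister_c's own z axis and vertical below 0.17 rad and horizontal distance between canister_b and holder below 0.015 m and height (world z) of canister_b between 0.001 and 0.01 m and contact force between canister_b and holder above 3 N and height (world z) of canister_c between -0.006 and 0.006 m) or (horizontal distance between each of canister_a, canister_b and holder above 0.06 m and height (world z) of canister_a between -0.006 and 0.006 m and linear speed of each of canister_a, canister_b, canister_c below 0.02 m/s and angle between each of canister_a, canister_b, canister_c's own z axis and vertical below 0.17 rad and height (world z) of canister_b between -0.006 and 0.006 m and horizontal distance between canister_c and holder below 0.015 m and height (world z) of canister_c between 0.001 and 0.01 m and contact force between canister_c and holder above 3 N))); the robot touches nothing.
It fails at once if a canister is dropped into the holder (falls unheld, as from over about 10 mm) ((horizontal distance between canister_a and holder below 0.04 m and height (world z) of canister_a below 0.03 m and linear speed of canister_a above 0.45 m/s and contact force between canister_a and the fingers below 0.5 N) or (horizontal distance between canister_b and holder below 0.04 m and height (world z) of canister_b below 0.03 m and linear speed of canister_b above 0.45 m/s and contact force between canister_b and the fingers below 0.5 N) or (horizontal distance between canister_c and holder below 0.04 m and height (world z) of canister_c below 0.03 m and linear speed of canister_c above 0.45 m/s and contact force between canister_c and the fingers below 0.5 N)).
It fails at once if a canister is slammed into the holder (contact force between any of canister_a, canister_b, canister_c and holder above 80 N).
It also fails if it takes over 72 s, if anything falls off the work surface, if the arm or the gripper's body presses on something with over 40 N, if the wrist force passes 120 N, or if a joint passes its speed limit or range.

### The arm

A 6-joint arm with a two-finger parallel gripper is mounted at the origin on a cart in front of the work surface, level with it; the furniture and walls round the work are solid. World frame = base frame: x ahead of the robot, y to its left, z up, the work surface at z = 0. Lengths are in m, angles in rad, forces in N, time in s.
With the tool pointing down it reaches from about 0.3 to 0.775 m from the base axis. Payload 14.6 kg.
Tool frame: the origin (TCP) lies at the very end of the fingers, on their centre line; the grasp point (between the pads) lies 19 mm behind it; z points along the fingers, y is the line along which they close (so a half turn about z gives the same grasp; the last joint's range is limited). The gripper opens to 94 mm and grips with 3 to 60 N. Pads are 16 mm wide; open, the fingers measure 119 mm over their backs; the gripper's body (75 mm by 177 mm) begins 78 mm behind the grasp point.
Start: joints at [-1.29, 0.3, 1.521, -0, 1.321, -0.067], TCP at [0.187, -0.517, 0.205] pointing down, gripper open.
Joint ranges: [-3.03, 3.03], [-0.79, 2.21], [0.23, 2.52], [-1.04, 4.18], [0, 3.07], [-2.55, 2.55]. Speed limits (rad/s): [2.22, 2.22, 2.57, 3.14, 3.14, 3.14].

### API

Orientations are given as [roll, pitch, yaw] about the fixed x, y, z axes, in that order (R = Rz(yaw) Ry(pitch) Rx(roll)).
In Python, from station import * gives the robot as it stands.
- The arm moves only by the tool jog_arm, never from a script. Its argument "rows" is a list of rows, each a list of 3 entries, a list of its own where there are three numbers: the shift along the tool's x, y, z in m, then the turn about the tool's z in degrees, then the finger opening in m, from 0 to 0.094. A call has 1 to 12 rows; each row shifts and turns the commanded pose from where the row before left it, along the tool's axes as they then stand; what a row does not reach is not made up. A row lasts 1/12 s, in which the tool goes at most 41.7 mm and 7.16 degrees, less where a joint would pass 70% of its speed; a pose out of reach is approached as far as the arm can. A call is refused whole if a number of a shift passes 0.0417 or a number of a turn 7.16, either way. A call with a gripper value outside its range is refused whole. The fingers move at their own pace and stop on an object; "squeeze" is the grip in N (left out, the last holds). Time passes only in rows, so rows that do not move let the fingers close. It gives the time, the measured TCP pose, the force, the opening and the grip force at its end, in the units of the state.
- get_obs(): the state, without advancing time (a new reading comes with each control period).
- camera(name): name is "scene" or "top" or "wrist"; returns a dict with "image" (384x512x3 uint8, red, green, blue), "range_z" (384x512 float32, m along the optical axis (not along the pixel's ray), 0 where there is no reading), "K" (3x3 intrinsics, pixels), "world_from_camera" (4x4, takes a point from camera to world coordinates); the wrist camera has in their place "T_tool_cam" (4x4, takes a point from camera to tool coordinates, whose origin is the TCP and whose axes are the flange's). Camera axes: x right, y up, looking along -z (the intrinsics and any distortion apply to the point x, -y, -z); pixel columns grow to the right and rows downward; lengths in m; the calibration is good to about 2 mm. The wrist camera is an equidistant fisheye: a pixel r from the principal point sees the ray r / f radians off the axis. A picture is of the moment at which its call begins: read the wrist's pose just before it.
- hand_in(): hands the job in; it is judged then, once.
Trained networks look in a picture, given as the dict that the camera call returned (one of the last four; its "shot" number tells which), for a name from the list of things; names that differ only in an ending like _2 or _b are one class to them, and where a whole thing is asked for, a point or a joint stands for the part that bears it (a point fixed in the world has none). Each returns a list of dicts, best first, with "p" (0 to 1); they miss things now and then, are a little off and sometimes report something else, mostly with a low value. They report only what shows in the picture. A call takes as long as a camera call. They do not tell look-alikes from the thing itself.
- search_frame(label, picture): "at" ([column, row] as shares, 0 to 1, of the picture: columns of its width, rows of its height, amid what is visible of it).
- spot_point(label, picture): "at" ([column, row] as shares, 0 to 1, of the picture: columns of its width, rows of its height: a listed point, or the origin of a listed thing).
The state is a dict: "time_s": time; "qpos": joint angles; "joint_vel": joint speeds; "tau": joint torques, N m; "ee_pos": TCP position; "eef_rot": TCP orientation; "force": force on the tool from outside, world axes, zero at the start; "moment": the same for the moment, N m; "grip_width": finger opening in m; "grip_force": force on a finger pad.
Only numpy, scipy, OpenCV 4.12 (cv2) and the standard library are available. Lean on these libraries where they do the work, as an engineer would, in place of code of your own. Each camera call takes 0.05 s, during which the arm holds its last target. There are 200 camera calls.

## Working session

There is one attempt and no reset: what is moved stays moved. The work goes in short steps, Python scripts to look and compute and a tool call to move; the robot and the scene stay as the last step left them, time stands still between calls to the robot, and variables do not carry over. Pictures are saved under pics/ and viewed, at most 10 in all, crops included, and the job is handed in when it is done.

Besides the shell and the picture viewer there is one more tool, called after "Call:" as a command line: name --argument value ..., lists and objects as JSON in quotes. jog_arm: Moves the arm, as the interface text tells. Its arguments: {"type":"object","properties":{"rows":{"type":"array","items":{"type":"array"}},"squeeze":{"type":"number"}},"required":["rows"]}

```bash
mkdir -p pics; cat > h.py <<'E'
from station import *
import numpy as np, cv2
def px2w(c,u,v,r=None):
    K=c["K"]; z=c["range_z"][int(v),int(u)] if r is None else r
    p=np.array([(u-K[0,2])/K[0,0]*z,-(v-K[1,2])/K[1,1]*z,-z,1])
    return (c["world_from_camera"]@p)[:3]
def cloud(c):
    K=c["K"]; z=c["range_z"]; h,w=z.shape
    u,v=np.meshgrid(np.arange(w),np.arange(h))
    p=np.stack([(u-K[0,2])/K[0,0]*z,-(v-K[1,2])/K[1,1]*z,-z,np.ones_like(z)],-1)
    return (p@c["world_from_camera"].T)[...,:3]
E
python3 - <<'E'
from h import *
o=get_obs(); print({k:np.round(v,3).tolist() for k,v in o.items()})
for n in ["top","scene"]:
    c=camera(n); cv2.imwrite(f"pics/{n}.png",c["image"][...,::-1]); P=cloud(c)
    print(n,c["K"].tolist(),np.round(c["world_from_camera"],3).tolist())
    for l in ["canister_a","holder"]:
        for d in search_frame(l,c):
            u,v=d["at"][0]*512,d["at"][1]*384
            print(l,round(d["p"],2),round(u),round(v),np.round(P[int(v),int(u)],3),c["image"][int(v),int(u)])
E
```

```text
{'time_s': 0.0, 'qpos': [-1.29, 0.3, 1.522, 0.0, 1.321, -0.067], 'joint_vel': [0.0, 0.0, 0.0, -0.0, 0.001, 0.001], 'tau': [-0.002, -53.181, -35.274, 0.071, 0.024, -0.0], 'ee_pos': [0.187, -0.517, 0.205], 'eef_rot': [-3.14, -0.0, 0.348], 'force': [0.012, -0.015, 0.302], 'moment': [0.038, -0.055, 0.028], 'grip_force': 0.0, 'grip_width': 0.094}
top [[399.662081683726, 0.0, 250.9174462763798], [0.0, 399.662081683726, 189.67221677825776], [0.0, 0.0, 1.0]] [[0.009, 0.994, -0.111, 0.364], [-1.0, 0.01, 0.006, -0.272], [0.007, 0.111, 0.994, 1.213], [0.0, 0.0, 0.0, 1.0]]
canister_a 0.84 361 220 [ 0.407 -0.593  0.074] [ 14 193 182]
canister_a 0.8 270 224 [ 0.393 -0.331  0.073] [231 229 227]
canister_a 0.74 284 163 [ 0.572 -0.371  0.073] [227 225 222]
canister_a 0.54 235 262 [ 0.288 -0.233  0.073] [ 15 206 195]
holder 0.91 231 222 [ 0.403 -0.22   0.003] [57 53 53]
holder 0.72 275 264 [ 0.276 -0.35   0.004] [57 55 54]
holder 0.69 148 129 [0.684 0.041 0.003] [58 55 53]
scene [[477.66287904607435, 0.0, 255.70350595923495], [0.0, 477.66287904607435, 194.47540081115045], [0.0, 0.0, 1.0]] [[-0.441, 0.522, -0.73, -0.678], [-0.897, -0.235, 0.374, 0.326], [0.023, 0.82, 0.572, 0.945], [0.0, 0.0, 0.0, 1.0]]
canister_a 0.91 286 204 [ 0.377 -0.323  0.052] [236 233 232]
canister_a 0.79 273 176 [ 0.544 -0.364  0.053] [234 232 231]
canister_a 0.55 353 183 [ 0.386 -0.589  0.054] [ 59 176 166]
canister_a 0.51 281 229 [ 0.264 -0.242  0.063] [ 54 151 143]
holder 0.67 147 190 [0.703 0.046 0.006] [52 52 50]
holder 0.61 258 214 [ 0.427 -0.246  0.001] [144 153 145]
holder 0.56 308 232 [ 0.28  -0.351 -0.001] [53 53 52]
```

View pics/top.png

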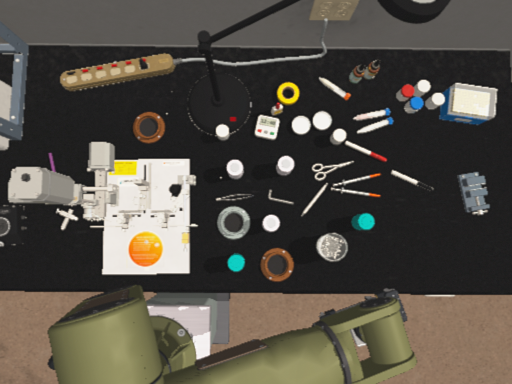

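View pics/scene.png

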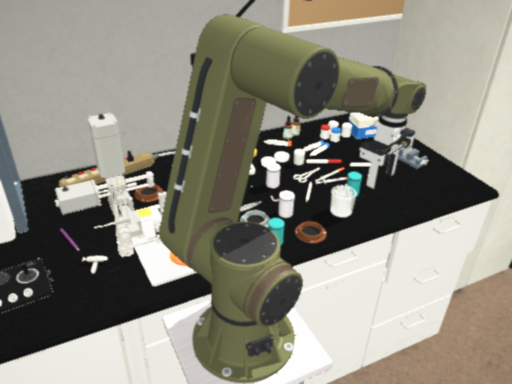

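```bash
python3 - <<'E'
from h import *
c=camera("top"); P=cloud(c); im=c["image"]
cv2.imwrite("pics/crop.png",cv2.resize(im[110:285,195:395],None,fx=4,fy=3.4 and 4*0.85,interpolation=cv2.INTER_CUBIC)[...,::-1])
Z=P[...,2]
m=((Z>.062)&(Z<.088)&(P[...,1]<-.1)&(P[...,0]>.2)).astype(np.uint8)
n,L,s,ce=cv2.connectedComponentsWithStats(m)
for i in range(1,n):
    if s[i,4]>60:
        q=P[L==i]; 
        (x,y),r=cv2.minEnclosingCircle(q[:,:2].astype(np.float32))
        print("top",ce[i].round(),s[i,4],np.round([x,y,r,np.median(q[:,2])],4),im[L==i].mean(0).round())
# holder rim
h=P[195:250,205:265].reshape(-1,3); 
k=(h[:,2]>.0125)&(h[:,2]<.024)&(np.hypot(h[:,0]-.403,h[:,1]+.22)<.05); q=h[k]
(x,y),r=cv2.minEnclosingCircle(q[:,:2].astype(np.float32)); print("holder",x,y,r,k.sum())
A=np.c_[2*q[:,:2],np.ones(len(q))]; b=np.linalg.lstsq(A,(q[:,:2]**2).sum(1),rcond=None)[0]; print("LSQ",b)
f=P[(P[...,0]>.25)&(P[...,0]<.65)&(P[...,1]>-.2)&(P[...,1]<-.05)&(Z>.1)]; print("frame",f.min(0),f.max(0))
# grid heights
for y in np.arange(-.2,-.05,.02):
    g=P[(abs(P[...,1]-y)<.01)&(P[...,0]>.25)&(P[...,0]<.62)]; print(round(y,2),g[:,2].max().round(3),g[g[:,2].argmax()].round(3))
E
```

```text
top [276.  34.] 389 [ 0.9611 -0.3459  0.1344  0.0748] [91. 88. 84.]
top [417.  35.] 811 [ 0.9613 -0.7762  0.2858  0.0752] [91. 88. 84.]
top [373.  66.] 63 [ 0.8674 -0.6428  0.0148  0.075 ] [86. 70. 57.]
top [472. 101.] 1180 [ 0.7592 -0.9281  0.0744  0.0851] [212. 208. 192.]
top [285. 164.] 205 [ 0.5677 -0.3766  0.0234  0.0746] [232. 227. 226.]
top [234. 167.] 208 [ 0.5563 -0.2293  0.0238  0.0743] [232. 227. 225.]
top [365. 221.] 222 [ 0.4044 -0.6055  0.0239  0.0744] [ 14. 188. 177.]
top [270. 223.] 208 [ 0.3979 -0.3346  0.0233  0.0743] [237. 233. 232.]
top [333. 247.] 301 [ 0.3309 -0.5094  0.0402  0.075 ] [170. 165. 155.]
top [235. 262.] 214 [ 0.2849 -0.2363  0.0234  0.0746] [ 15. 198. 187.]
holder 0.39968302845954895 -0.2251136600971222 0.037793077528476715 125
LSQ [ 0.39988197 -0.22539846 -0.2094615 ]
frame [ 0.25001441 -0.12822997  0.37996573] [ 0.27146176 -0.0500651   0.69281857]
-0.2 0.079 [ 0.561 -0.209  0.079]
-0.18 0.02 [ 0.399 -0.188  0.02 ]
-0.16 0.008 [ 0.426 -0.163  0.008]
-0.14 0.008 [ 0.582 -0.141  0.008]
-0.12 0.67 [ 0.251 -0.111  0.67 ]
-0.1 0.686 [ 0.252 -0.09   0.686]
-0.08 0.691 [ 0.252 -0.072  0.691]
-0.06 0.693 [ 0.251 -0.06   0.693]
```

View pics/crop.png

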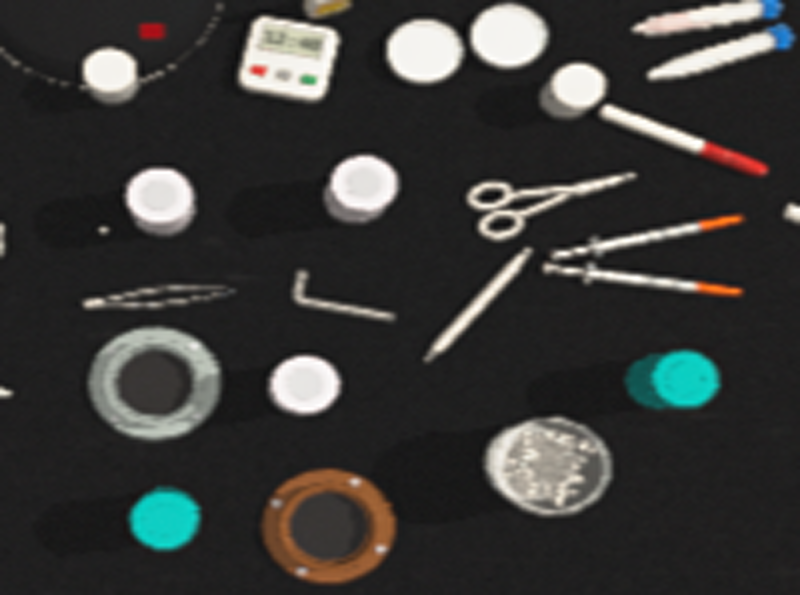

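Candidates (top view): white-lidded aluminium at (270,223), (285,164), (234,167) fit. The turquoise ones at (365,221) and (235,262) are rejected. The grey cup at (234,222) is the holder; the brown ones at (277,264) and (148,129) are not. The crop confirms this: three ringed white lids of r≈23 mm, z≈75 mm. Next I'll check the frame's height before moving.

```bash
python3 - <<'E'
from h import *
for n in ["top","scene"]:
    c=camera(n);P=cloud(c);
    f=(P[...,0]>.285)&(P[...,0]<.65)&(P[...,1]>-.16)&(P[...,1]<.3)&(P[...,2]>.03)&(c["range_z"]>0)
    q=P[f]
    print(n,len(q))
    for y in np.arange(-.16,.3,.04):
        g=q[(q[:,1]>=y)&(q[:,1]<y+.04)]
        if len(g): print(round(y,2),len(g),g.max(0).round(2),g.min(0).round(2))
E
```

```text
top 5511
-0.16 1 [ 0.39 -0.12  0.05] [ 0.39 -0.12  0.05]
-0.12 385 [ 0.54 -0.08  0.08] [ 0.32 -0.12  0.03]
-0.08 347 [ 0.54 -0.04  0.1 ] [ 0.39 -0.08  0.03]
-0.04 166 [ 0.5  -0.    0.11] [ 0.37 -0.04  0.03]
0.0 198 [0.52 0.04 0.12] [0.34 0.   0.03]
0.04 318 [0.52 0.08 0.22] [0.38 0.04 0.03]
0.08 167 [0.49 0.12 0.22] [0.37 0.08 0.03]
0.12 2403 [0.62 0.16 0.41] [0.38 0.12 0.03]
0.16 1335 [0.62 0.2  0.42] [0.38 0.16 0.05]
0.2 157 [0.5  0.21 0.41] [0.43 0.2  0.34]
0.24 11 [0.44 0.28 0.22] [0.44 0.27 0.19]
0.28 23 [0.45 0.3  0.22] [0.44 0.28 0.19]
scene 4646
0.0 29 [0.51 0.04 0.12] [0.5  0.03 0.07]
0.04 128 [0.52 0.08 0.22] [0.46 0.04 0.03]
0.08 250 [0.49 0.12 0.22] [0.37 0.08 0.03]
0.12 859 [0.59 0.16 0.41] [0.38 0.12 0.03]
0.16 2050 [0.62 0.2  0.42] [0.38 0.16 0.03]
0.2 691 [0.49 0.24 0.41] [0.41 0.2  0.03]
0.24 424 [0.5  0.28 0.23] [0.43 0.24 0.1 ]
0.28 215 [0.49 0.3  0.23] [0.44 0.28 0.17]
```

Call:
jog_arm --rows '[[[0,0,0],-7,0.094],[[0,0,0],-7,0.094],[[0,0,0],-7,0.094],[[0,0,0],-7,0.094],[[0,0,0],-7,0.094],[[0,0,0],-7,0.094],[[0,0,0],-7,0.094],[[0,0,0],-7,0.094],[[0,0,0],-7,0.094],[[0,0,0],-7.1,0.094],[[0,0,0],0,0.094]]' --squeeze 30

```text
time_s: 1.37
ee_pos: [0.1874, -0.5171, 0.2054]
eef_rot: [-3.142, -0.0, 1.577]
force: [-0.0, 1.3, -0.4]
grip_width: 0.0938
grip_force: 0.0
```

Call:
jog_arm --rows '[[[0.026,0.03,0],0,0.094],[[0.026,0.03,0],0,0.094],[[0.026,0.03,0],0,0.094],[[0.026,0.03,0],0,0.094],[[0.026,0.03,0],0,0.094],[[0.026,0.03,0],0,0.094],[[0.026,0.03,0],0,0.094],[[0,0,0],0,0.094],[[0,0,0],0,0.094]]'

```text
time_s: 2.12
ee_pos: [0.3984, -0.3338, 0.2054]
eef_rot: [-3.142, 0.0, 1.571]
force: [-0.3, -0.4, 0.2]
grip_width: 0.0935
grip_force: 0.0
```

Call:
jog_arm --rows '[[[0,0,0.03],0,0.094],[[0,0,0.03],0,0.094],[[0,0,0.03],0,0.094],[[0,0,0.03],0,0.094],[[0,0,0.03],0,0.094],[[0,0,0.024],0,0.094],[[0,0,0],0,0.094],[[0,0,0],0,0.094]]'

```text
time_s: 2.78
ee_pos: [0.3965, -0.3355, 0.0313]
eef_rot: [-3.14, -0.001, 1.568]
force: [0.5, -0.2, 1.0]
grip_width: 0.094
grip_force: 0.0
```

Call:
jog_arm --rows '[[[0,0,0],0,0.03],[[0,0,0],0,0.03],[[0,0,0],0,0.03],[[0,0,0],0,0.03],[[0,0,0],0,0.03],[[0,0,0],0,0.03],[[0,0,0],0,0.03],[[0,0,0],0,0.03],[[0,0,0],0,0.03]]'

```text
time_s: 3.53
ee_pos: [0.3974, -0.335, 0.0316]
eef_rot: [3.142, 0.0, 1.571]
force: [-0.8, 0.9, 2.5]
grip_width: 0.046
grip_force: 30.0
```

Call:
jog_arm --rows '[[[0,0,-0.005],0,0.03],[[0,0,-0.01],0,0.03],[[0,0,-0.015],0,0.03],[[0,0,-0.015],0,0.03],[[0,0,0],0,0.03],[[0,0,0],0,0.03],[[0,0,0],0,0.03],[[0,0,0],0,0.03],[[0,0,0],0,0.03],[[0,0,0],0,0.03]]'

```text
time_s: 4.37
ee_pos: [0.3972, -0.3348, 0.0759]
eef_rot: [-3.141, -0.001, 1.571]
force: [-0.7, 0.1, -1.7]
grip_width: 0.0461
grip_force: 30.0
```

```bash
cat > w.py <<'E'
from h import *
F=[]
for i in range(8):
    camera("top"); o=get_obs(); F.append(o["force"])
F=np.array(F); print(F.mean(0).round(2),F[:,2].round(2),o["ee_pos"],o["grip_width"],o["grip_force"],o["moment"])
E
python3 w.py
```

```text
[-0.18 -0.02 -1.26] [-1.17 -0.69 -1.04 -1.26 -1.7  -0.83 -1.91 -1.48] [ 0.39735426 -0.33493606  0.07642606] 0.04600203818471824 29.99967593240399 [-0.04001133 -0.05721477 -0.01910406]
```

Empty (1.26 N). I'll set it back down and go to the next one at (0.556,-0.229).

Call:
jog_arm --rows '[[[0,0,0.015],0,0.03],[[0,0,0.012],0,0.03],[[0,0,0.008],0,0.03],[[0,0,0.005],0,0.03],[[0,0,0.0025],0,0.03],[[0,0,0.0015],0,0.03],[[0,0,0],0,0.03],[[0,0,0],0,0.03],[[0,0,0],0,0.03]]'

```text
time_s: 5.52
ee_pos: [0.3975, -0.3351, 0.0329]
eef_rot: [3.141, 0.0, 1.571]
force: [-0.8, 0.5, -1.1]
grip_width: 0.0462
grip_force: 30.0
```

Call:
jog_arm --rows '[[[0,0,0],0,0.094],[[0,0,0],0,0.094],[[0,0,0],0,0.094],[[0,0,0],0,0.094],[[0,0,0],0,0.094],[[0,0,0],0,0.094],[[0,0,0],0,0.094],[[0,0,0],0,0.094]]'

```text
time_s: 6.18
ee_pos: [0.3974, -0.335, 0.0325]
eef_rot: [3.142, 0.0, 1.571]
force: [-0.1, -0.2, 0.1]
grip_width: 0.0933
grip_force: 0.0
```

Call:
jog_arm --rows '[[[0,0,-0.03],0,0.094],[[0,0,-0.03],0,0.094],[[0,0,-0.03],0,0.094],[[0,0,-0.03],0,0.094],[[0.021,0.032,0],0,0.094],[[0.021,0.032,0],0,0.094],[[0.021,0.032,0],0,0.094],[[0.021,0.032,0],0,0.094],[[0.021,0.03,0],0,0.094],[[0,0,0],0,0.094],[[0,0,0],0,0.094]]'

```text
time_s: 7.1
ee_pos: [0.5561, -0.2287, 0.1519]
eef_rot: [-3.141, -0.0, 1.574]
force: [-0.4, -0.1, -0.5]
grip_width: 0.0937
grip_force: 0.0
```

Call:
jog_arm --rows '[[[0,0,0.03],0,0.094],[[0,0,0.03],0,0.094],[[0,0,0.03],0,0.094],[[0,0,0.03],0,0.094],[[0,0,0.001],0,0.094],[[0,0,0],0,0.094],[[0,0,0],0,0.094]]'

```text
time_s: 7.68
ee_pos: [0.5557, -0.2307, 0.0334]
eef_rot: [3.14, 0.001, 1.571]
force: [0.5, 0.1, 0.6]
grip_width: 0.0942
grip_force: 0.0
```

Call:
jog_arm --rows '[[[0,0,0],0,0.03],[[0,0,0],0,0.03],[[0,0,0],0,0.03],[[0,0,0],0,0.03],[[0,0,0],0,0.03],[[0,0,0],0,0.03],[[0,0,0],0,0.03],[[0,0,0],0,0.03],[[0,0,0],0,0.03]]'

```text
time_s: 8.43
ee_pos: [0.5551, -0.2299, 0.0314]
eef_rot: [-3.141, -0.0, 1.571]
force: [-2.4, -0.3, 1.0]
grip_width: 0.0446
grip_force: 30.0
```

Call:
jog_arm --rows '[[[0,0,-0.005],0,0.03],[[0,0,-0.01],0,0.03],[[0,0,-0.015],0,0.03],[[0,0,-0.015],0,0.03],[[0,0,0],0,0.03],[[0,0,0],0,0.03],[[0,0,0],0,0.03],[[0,0,0],0,0.03],[[0,0,0],0,0.03],[[0,0,0],0,0.03]]'

```text
time_s: 9.27
ee_pos: [0.5551, -0.2298, 0.0758]
eef_rot: [-3.141, -0.0, 1.571]
force: [-0.1, -0.0, -7.0]
grip_width: 0.0448
grip_force: 30.0
```

```bash
python3 w.py
```

```text
[-0.32  0.13 -6.67] [-6.42 -6.99 -6.68 -6.5  -6.21 -7.68 -6.13 -6.79] [ 0.55529783 -0.22990226  0.07642458] 0.04509629318225499 29.994866847409867 [-0.02707426 -0.07512826 -0.01219003]
```

Heavy (≈6.6 N). I'll raise it and carry it over the holder, then check alignment.

Call:
jog_arm --rows '[[[0,0,-0.01],0,0.03],[[0,0,-0.02],0,0.03],[[0,0,-0.02],0,0.03],[[0,0,-0.01],0,0.03],[[0,-0.01,0],0,0.03],[[0.001,-0.02,0],0,0.03],[[0.001,-0.025,0],0,0.03],[[0.001,-0.025,0],0,0.03],[[0.001,-0.025,0],0,0.03],[[0.001,-0.025,0],0,0.03],[[0,-0.015,0],0,0.03],[[0,-0.01,0],0,0.03]]' --squeeze 45

```text
time_s: 10.67
ee_pos: [0.399, -0.2249, 0.1369]
eef_rot: [3.141, 0.0, 1.571]
force: [0.1, 0.8, -6.1]
grip_width: 0.0447
grip_force: 45.0
```

Call:
jog_arm --rows '[[[0,0,0],0,0.03],[[0,0,0],0,0.03],[[0,0,0],0,0.03]]'

```text
time_s: 10.92
ee_pos: [0.4011, -0.2251, 0.1367]
eef_rot: [3.141, 0.0, 1.571]
force: [-0.0, -0.3, -5.8]
grip_width: 0.0448
grip_force: 45.0
```

```bash
python3 - <<'E'
from h import *
o=get_obs(); print(o["ee_pos"],o["eef_rot"],o["grip_width"],o["force"])
c=camera("wrist"); cv2.imwrite("pics/w1.png",c["image"][...,::-1])
c=camera("top"); s=camera("scene")
cv2.imwrite("pics/t2.png",np.hstack([cv2.resize(c["image"][150:270,180:300],(400,400)),cv2.resize(s["image"][130:270,180:320],(400,400))])[...,::-1])
E
```

```text
[ 0.40110889 -0.22513329  0.13669976] [3.14085930e+00 3.51614129e-04 1.57134883e+00] 0.04483139293422457 [-0.04470078 -0.34168    -5.82210292]
```

View pics/w1.png

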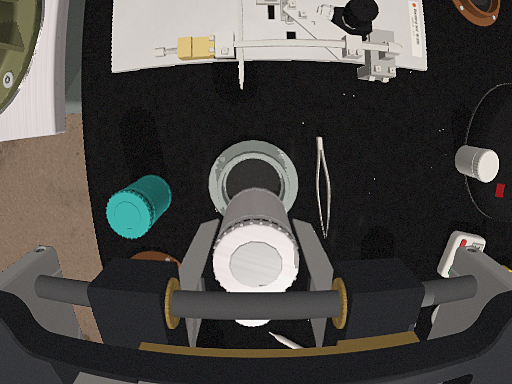

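View pics/t2.png

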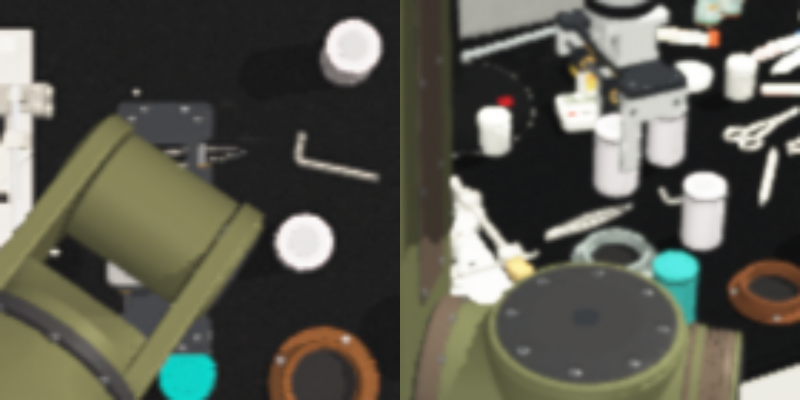

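Wrist view: the canister hangs upright at (255,255) and the grey holder is behind and below it at (253,183). The scene view is consistent with this. I'll measure the offset from the wrist depth.

```bash
python3 - <<'E'
from h import *
from scipy.spatial.transform import Rotation as R
o=get_obs(); c=camera("wrist"); K=c["K"]; z=c["range_z"]
u,v=np.meshgrid(np.arange(512),np.arange(384)); a=(u-K[0,2])/K[0,0]; b=(v-K[1,2])/K[1,1]
th=np.hypot(a,b); s=np.where(th>1e-6,np.tan(th)/np.maximum(th,1e-6),1)
p=np.stack([a*s*z,-b*s*z,-z,np.ones_like(z)],-1)
P=((p@c["T_tool_cam"].T)[...,:3])@R.from_euler("xyz",o["eef_rot"]).as_matrix().T+o["ee_pos"]
def fit(q,n):
    A=np.c_[2*q[:,:2],np.ones(len(q))]; x=np.linalg.lstsq(A,(q[:,:2]**2).sum(1),rcond=None)[0]
    print(n,len(q),x[:2].round(4),np.sqrt(x[2]+x[0]**2+x[1]**2).round(4),q[:,2].min().round(4),np.median(q[:,2]).round(4),q[:,2].max().round(4))
B=P[130:230,195:310].reshape(-1,3)
d=np.hypot(B[:,0]-.4,B[:,1]+.225)
fit(B[(B[:,2]>.014)&(B[:,2]<.022)&(d<.045)],"rim")
C=P[180:300,205:305].reshape(-1,3)
d=np.hypot(C[:,0]-.4,C[:,1]+.225)
for lo,hi in [(.10,.12),(.12,.14),(.14,.16),(.16,.175)]:
    q=C[(C[:,2]>lo)&(C[:,2]<hi)&(d<.035)]
    if len(q)>20: fit(q,f"wall{lo}")
q=C[(C[:,2]>.172)&(C[:,2]<.2)&(d<.035)]; print("lid",len(q),cv2.minEnclosingCircle(q[:,:2].astype(np.float32)),np.median(q[:,2]))
E
```

```text
rim 735 [ 0.3983 -0.2249] 0.0352 0.0141 0.0187 0.0213
wall0.1 255 [ 0.4007 -0.2248] 0.023 0.106 0.1139 0.12
wall0.12 486 [ 0.4007 -0.2267] 0.0247 0.12 0.1314 0.14
wall0.14 988 [ 0.4006 -0.2331] 0.0307 0.14 0.1505 0.16
wall0.16 860 [ 0.4006 -0.2302] 0.0281 0.16 0.1676 0.175
lid 5958 ((0.40050530433654785, -0.22073334455490112), 0.027119887992739677) 0.1810891794816113
```

Call:
jog_arm --rows '[[[0,-0.001,0.01],0,0.03],[[0,0,0.02],0,0.03],[[0,0,0.02],0,0.03],[[0,0,0.015],0,0.03],[[0,0,0.01],0,0.03],[[0,0,0.008],0,0.03],[[0,0,0.006],0,0.03],[[0,0,0.004],0,0.03],[[0,0,0.003],0,0.03],[[0,0,0],0,0.03],[[0,0,0],0,0.03],[[0,0,0],0,0.03]]'

```text
time_s: 12.12
ee_pos: [0.3996, -0.2251, 0.0409]
eef_rot: [3.141, 0.0, 1.571]
force: [-0.2, -0.8, -6.4]
grip_width: 0.0448
grip_force: 45.0
```

Call:
jog_arm --rows '[[[0,0,0.001],0,0.03],[[0,0,0.001],0,0.03],[[0,0,0.001],0,0.03],[[0,0,0.0005],0,0.03],[[0,0,0],0,0.03],[[0,0,0],0,0.03],[[0,0,0],0,0.03]]'

```text
time_s: 12.7
ee_pos: [0.3993, -0.225, 0.037]
eef_rot: [-3.142, -0.0, 1.571]
force: [-0.5, -0.3, -6.5]
grip_width: 0.0448
grip_force: 45.0
```

Call:
jog_arm --rows '[[[0,0,0.0005],0,0.03],[[0,0,0.0005],0,0.03],[[0,0,0.0005],0,0.03],[[0,0,0],0,0.03],[[0,0,0],0,0.03],[[0,0,0],0,0.03]]'

```text
time_s: 13.2
ee_pos: [0.3993, -0.225, 0.0354]
eef_rot: [3.142, -0.0, 1.571]
force: [-0.2, -0.1, -6.4]
grip_width: 0.0448
grip_force: 45.0
```

```bash
python3 w.py
```

```text
[ 0.09 -0.01 -6.35] [-6.22 -6.69 -7.36 -6.31 -6.28 -6.25 -5.3  -6.36] [ 0.39933006 -0.22496531  0.03545535] 0.04483738733579897 44.99484495885554 [-0.04280428 -0.05370659 -0.02855762]
```

Not touching yet; a little lower.

Call:
jog_arm --rows '[[[0,0,0.0004],0,0.03],[[0,0,0.0004],0,0.03],[[0,0,0],0,0.03],[[0,0,0],0,0.03],[[0,0,0],0,0.03]]'

```text
time_s: 14.02
ee_pos: [0.3994, -0.225, 0.0353]
eef_rot: [3.141, 0.0, 1.571]
force: [-4.9, 1.7, 8.4]
grip_width: 0.0444
grip_force: 45.0
```

Call:
jog_arm --rows '[[[0,0,0.0004],0,0.03],[[0,0,0.0004],0,0.03],[[0,0,0],0,0.03],[[0,0,0],0,0.03],[[0,0,0],0,0.03]]'

```text
time_s: 14.43
ee_pos: [0.3994, -0.2251, 0.0353]
eef_rot: [3.141, 0.0, 1.571]
force: [-9.6, 5.3, 21.1]
grip_width: 0.0447
grip_force: 45.0
```

Seated on the floor. I'll ease off and release.

Call:
jog_arm --rows '[[[0,0,-0.0008],0,0.03],[[0,0,0],0,0.03],[[0,0,0],0,0.03],[[0,0,0],0,0.094],[[0,0,0],0,0.094],[[0,0,0],0,0.094],[[0,0,0],0,0.094],[[0,0,0],0,0.094],[[0,0,0],0,0.094],[[0,0,0],0,0.094],[[0,0,0],0,0.094]]'

```text
time_s: 15.35
ee_pos: [0.3993, -0.225, 0.0346]
eef_rot: [3.142, -0.0, 1.571]
force: [-0.5, 0.1, -0.1]
grip_width: 0.0927
grip_force: 0.0
```

Call:
jog_arm --rows '[[[0,0,-0.015],0,0.094],[[0,0,-0.03],0,0.094],[[0,0,-0.03],0,0.094],[[0,0,-0.03],0,0.094],[[0,0,-0.03],0,0.094],[[-0.03,0,0],0,0.094],[[-0.03,-0.02,0],0,0.094],[[-0.03,-0.02,0],0,0.094],[[-0.03,-0.02,0],0,0.094],[[-0.03,-0.02,0],0,0.094],[[-0.03,-0.02,0],0,0.094],[[-0.03,0,0],0,0.094]]'

```text
time_s: 16.35
ee_pos: [0.2966, -0.4365, 0.1699]
eef_rot: [-3.141, 0.0, 1.57]
force: [0.7, 0.3, 0.8]
grip_width: 0.0938
grip_force: 0.0
```

Call:
jog_arm --rows '[[[-0.03,-0.01,0],0,0.094],[[-0.03,-0.01,0],0,0.094],[[-0.03,-0.01,0],0,0.094],[[-0.03,0,0],0,0.094],[[0,0,0],0,0.094],[[0,0,0],0,0.094],[[0,0,0],0,0.094]]'

```text
time_s: 16.93
ee_pos: [0.2695, -0.5545, 0.1693]
eef_rot: [-3.141, -0.001, 1.571]
force: [-0.5, 0.4, 0.0]
grip_width: 0.0937
grip_force: 0.0
```

```bash
python3 - <<'E'
from h import *
c=camera("top"); P=cloud(c); im=c["image"]; Z=P[...,2]
cv2.imwrite("pics/t3.png",cv2.resize(im[130:290,190:390],None,fx=4,fy=3.6)[...,::-1])
m=((Z>.062)&(Z<.088)&(P[...,1]<-.1)&(P[...,0]>.2)&(P[...,0]<.65)).astype(np.uint8)
n,L,s,ce=cv2.connectedComponentsWithStats(m)
for i in range(1,n):
    if s[i,4]>60:
        q=P[L==i]; (x,y),r=cv2.minEnclosingCircle(q[:,:2].astype(np.float32))
        print(ce[i].round(),np.round([x,y,r,np.median(q[:,2])],4),im[L==i].mean(0).round())
print(get_obs()["ee_pos"])
E
```

```text
[285. 164.] [ 0.5679 -0.3767  0.0234  0.0746] [233. 228. 227.]
[232. 221.] [ 0.4005 -0.2246  0.0232  0.0781] [237. 233. 232.]
[365. 221.] [ 0.4043 -0.6059  0.0238  0.0745] [ 14. 188. 177.]
[270. 222.] [ 0.3986 -0.3351  0.0233  0.0744] [235. 231. 230.]
[333. 247.] [ 0.3309 -0.5095  0.0404  0.0746] [170. 166. 156.]
[235. 262.] [ 0.2848 -0.2361  0.0234  0.0745] [ 15. 198. 187.]
[ 0.2697377  -0.55424301  0.16962425]
```

View pics/t3.png

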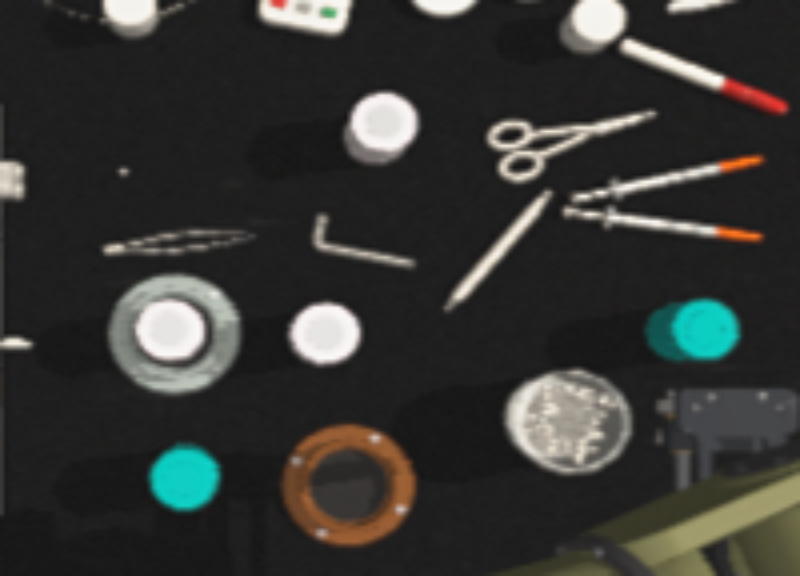

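The canister stands centred in the grey holder (crop pixel 172,330), with its lid 4 mm higher than the others. Both empties are upright and the arm is clear.

```bash
python3 -c "
from station import *
print(hand_in())"
```

```text
the job is handed in; nothing more can be done
None
```

The heavy canister (about 6.5 N on the wrist, against 1.3 N for the empty one I lifted) stands upright and centred in the grey holder, both others stand upright on the worktop (the third I never lifted), and the job is handed in; no verdict was returned.

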